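Key the quarter-turn fastener and hold the pump module's cover shut

TASK

The sprung cover of the small white pump module stands ajar because the black winged quarter-turn fastener on it is out of line with the slot below. Turn the wing clockwise until it lies in line with the two small raised ribs on the cover, then press the cover fully down against the gasket of its frame and finish while still holding it pressed shut with the gripper; do not force it, and leave the timer, bottle and cap opener beside it where they are.

Things in the scene. Friction and masses are not known exactly. Their poses are not given: they have to be found in the camera images.
- housing: white hollow pump module fixed to the deck, 150 (x) x 130 (y) x 60 mm high, origin at the centre of its underside, x points from the front edge (nearest the robot) to the hinge edge; its yaw and place vary. A steel plate inside, under the fastener, has a slot along the housing's x
- gasket: 2 mm black rubber strip on the rim of the housing, fixed to it, top 62 mm above the deck; same origin and axes as the housing. The cover's front edge bears on its front strip, 70 mm in front of the housing's centre
- cover (a joint): hinge angle (rad) of the cover: 0 = flush on the gasket, grows as the front edge rises to 0.11, where a spring holds it at the start (front edge 17 mm up, fastener 13 mm up). About 6 N down at the fastener brings it to 0, more presses on the gasket; let go, it springs up. With the fastener out of line the key strikes the slotted plate and the cover stops at about 0.05
- cover_hinge (a point): point on the middle of the cover's hinge line, 70 mm behind the housing's centre and 62 mm above the deck. The hinge line runs along the housing's y
- cover_front (a point): middle of the top of the cover's front edge, 151.5 mm from the hinge line; the cover is an aluminium plate 150 x 132 x 5 mm, its top 67 mm above the deck when shut. x axis in the plate, towards the hinge. Two dark raised ribs 16 x 5 x 2 mm lie on the cover's centre line, centred 26.5 mm before and behind the fastener's axis
- wing (a joint): angle (rad) of the fastener about the cover's upward normal, counter-clockwise from above positive: 0 = wing in line with the ribs (along the housing's x), key in line with the slot. Starts at 0.55 to 1.4, no stop or click at 0 (range -1.5 to 1.5), stays where left (friction 0.05 N m). The key enters the slot when within about 0.15 rad
- wing_grip (a point): point on the fastener's axis at the height to grip, 25 mm above the cover's top face and 115 mm from the hinge line; x axis along the wing. The wing is an upright black bar 44 mm long, 11 mm thick, standing 5 to 31 mm above the cover, on a steel disc of 34 mm diameter and 5 mm thick
- timer: bystander: white timer 46 x 58 x 18 mm, left of the module, origin under its centre
- cap_opener: bystander: flat cap opener 25 x 90 x 12 mm, right of the module, origin under its centre
- wash_bottle: bystander: small white bottle, 40 mm diameter, 76 mm high, behind the module, origin under its centre

How it is judged (in metres and radians):
On the way:
1. the wing is turned into line with the ribs (value of joint wing between -0.2 and 0.2 rad), for 0.2 s.
At the end, for the whole second after the job is handed in: The wing is within 0.2 rad of the ribs' line; the cover is shut to within 0.015 rad (about 2 mm at its front edge), still, and bears on the gasket with more than 1 N while the fingers press or grip it or its fastener with more than 2 N (all of step 1 and value of joint cover below 0.015 rad and contact force between cover and gasket above 1 N and contact force between cover and the fingers above 2 N and velocity of joint cover between -0.05 and 0.05 rad/s); the arm keeps its last pose, push and grip.
It fails at once if the cover is forced against the gasket with more than 70 N (contact force between cover and gasket above 70 N).
It fails at once if the timer is moved more than 3 cm (distance of timer from where it was at the start of the episode above 0.03 m).
It fails at once if the cap opener is moved more than 3 cm (distance of cap_opener from where it was at the start of the episode above 0.03 m).
It fails at once if the bottle is moved more than 3 cm (distance of wash_bottle from where it was at the start of the episode above 0.03 m).
It also fails if it takes over 35 s, if anything falls off the work surface, if the arm or the gripper's body presses on something with over 40 N, if the wrist force passes 120 N, or if a joint passes its speed limit or range.

ROBOT

A 6-joint arm with a two-finger parallel gripper is mounted at the origin on a cart in front of the work surface, level with it; the furniture and walls round the work are solid. World frame = base frame: x ahead of the robot, y to its left, z up, the work surface at z = 0. Lengths are in mm, angles in rad, forces in N, time in s.
With the tool pointing down it reaches from about 275 to 1000 mm from the base axis. Payload 8.4 kg.
Tool frame: the origin (TCP) lies at the very end of the fingers, on their centre line; the grasp point (between the pads) lies 19 mm behind it; z points along the fingers, y is the line along which they close (so a half turn about z gives the same grasp; the last joint's range is limited). The gripper opens to 85 mm and grips with 20 to 120 N. Pads are 22 mm wide; open, the fingers measure 114 mm over their backs; the gripper's body (76 mm by 85 mm) begins 54 mm behind the grasp point. The pads swing forward as they close: fully open they stand 13 mm farther back than shut.
Start: joints at [1.313, 0.353, 1.633, -0, 1.155, -0.002], TCP at [158.136, 604.666, 231.281] pointing down, gripper open.
Joint ranges: [-2.63, 2.63], [-0.92, 2.1], [0.06, 2.66], [-1.3, 4.44], [0, 2.69], [-3.02, 3.02]. Speed limits (rad/s): [2.22, 2.22, 2.79, 3.14, 3.14, 3.14].

INTERFACE

Orientations are given as [roll, pitch, yaw] about the fixed x, y, z axes, in that order (R = Rz(yaw) Ry(pitch) Rx(roll)).
In Python, from rig import sensors, grab_frame, camera_params, order gives the robot as it stands. The module is installed in compiled form; this text tells all that it offers.
- The arm moves only by the tool move_arm, never from a script. Its argument "motion" is a list of rows, each a list of 7 numbers: the turn, a rotation vector about the tool's x, y, z in normalised numbers (1 is 2 rad), then the shift along the tool's x, y, z in a scale on which 1.0 is 0.4 m, then the finger opening in m, from 0 to 0.0854. A call has 1 to 8 rows; each row is the pose to reach, as a shift and turn from the pose commanded when the call began, along the tool's axes at that moment; what a row does not reach only later rows make up. A row lasts 1/8 s, in which the tool goes at most 62.5 mm and 10.7 degrees, less where a joint would pass 70% of its speed; a pose out of reach is approached as far as the arm can. A call with a gripper value outside its range is refused whole. The fingers move at their own pace and stop on an object; "grip_force" is the grip in N (left out, the last holds). Time passes only in rows, so rows that repeat a pose let the fingers close. It gives the time, the measured TCP pose, the force, the opening and the grip force at its end, in the units of the state.
- sensors.sense(): the state, without advancing time (a new reading comes with each control period).
- grab_frame(name): name is "scene" or "top" or "wrist"; returns (picture, depth): 420x560x3 uint8, red, green, blue; 420x560 float32, mm along the optical axis (not along the pixel's ray), 0 where there is no reading.
- camera_params(name): a dict with "camera_matrix" (3x3 intrinsics, pixels), "world_from_camera" (4x4, takes a point from camera to world coordinates). Camera axes: x right, y down, z forward; pixel columns grow to the right and rows downward; lengths in mm; the calibration is good to about 2 mm. A picture is of the moment at which its call begins: read the wrist's pose just before it. camera_params takes no time and is no camera call; for the wrist camera it gives the pose at the moment of the call.
- order.sign_off(): hands the job in; it is judged then, once.
The state is a dict: "clock": time; "qpos": joint angles; "qvel": joint speeds; "joint_efforts": joint torques, N m; "eef_pos": TCP position; "tcp_rot": TCP orientation; "contact_force": force on the tool from outside, world axes, zero at the start; "wrist_torque": the same for the moment, N m; "opening": opening from 0.0 (shut) to 1.0 (fully open); "grasp_force": force on a finger pad.
Only numpy, scipy, OpenCV 4.12 (cv2) and the standard library are available. Lean on these libraries where they do the work, as an engineer would, in place of code of your own. Each camera call takes 0.05 s, during which the arm holds its last target. There are 200 camera calls.

## Working session

There is one attempt and no reset: what is moved stays moved. The work goes in short steps, Python scripts to look and compute and a tool call to move; the robot and the scene stay as the last step left them, time stands still between calls to the robot, and variables do not carry over. Pictures are saved under pics/ and viewed, at most 10 in all, crops included, and the job is handed in when it is done.

Besides the shell and the picture viewer there is one more tool, called after ">>>" by a JSON object that holds its "method" and its "body", one argument or row to a line. move_arm: Moves the arm, as the interface text tells. Its arguments: {"type":"object","properties":{"motion":{"type":"array","items":{"type":"array","items":{"type":"number"}}},"grip_force":{"type":"number"}},"required":["motion"]}

```bash
mkdir -p pics; python3 - <<'E'
from rig import sensors, grab_frame, camera_params
import cv2,numpy as np
s=sensors.sense();print(s)
for n in("top","scene"):
    im,d=grab_frame(n);np.savez(f"{n}0.npz",im=im,d=d,**camera_params(n))
    cv2.imwrite(f"pics/{n}0.png",im[:,:,::-1]);print(camera_params(n))
E
```

```text
{'clock': 0.0, 'qpos': array([ 1.31260700e+00,  3.53640379e-01,  1.63417005e+00,  2.69545109e-05,
        1.15516818e+00, -2.41521626e-03]), 'qvel': array([-0.00210941,  0.00037842, -0.00053592,  0.00227596,  0.00178931,
        0.00117264]), 'joint_efforts': array([-9.76609999e-05, -6.05265927e+01, -3.42064261e+01,  1.08946535e-04,
        9.59293102e-03,  4.63548815e-05]), 'eef_pos': array([157.99839156, 604.19699564, 230.55115597]), 'tcp_rot': array([-3.14020677e+00, -2.79918667e-05,  2.88580762e+00]), 'contact_force': array([0.08982279, 0.69167276, 0.69213471]), 'wrist_torque': array([ 0.03620706, -0.01677926,  0.02434133]), 'grasp_force': 0.0, 'opening': 0.9994598438294445}
{'camera_matrix': array([[419.46291578,   0.        , 281.15218549],
       [  0.        , 419.46291578, 201.99285411],
       [  0.        ,   0.        ,   1.        ]]), 'world_from_camera': array([[ 1.43554794e-02, -9.92742676e-01,  1.19398071e-01,
         4.90396480e+02],
       [-9.99382666e-01, -1.80748045e-02, -3.01262196e-02,
         2.69701226e+00],
       [ 3.20656807e-02, -1.18891887e-01, -9.92389294e-01,
         1.13289373e+03],
       [ 0.00000000e+00,  0.00000000e+00,  0.00000000e+00,
         1.00000000e+00]])}
{'camera_matrix': array([[407.22112647,   0.        , 283.5717124 ],
       [  0.        , 407.22112647, 211.09733556],
       [  0.        ,   0.        ,   1.        ]]), 'world_from_camera': array([[ 6.52638429e-01, -3.76600271e-01,  6.57446057e-01,
        -9.49718324e+01],
       [-7.57176305e-01, -2.92879534e-01,  5.83871237e-01,
        -6.41620074e+02],
       [-2.73335712e-02, -8.78859383e-01, -4.76297241e-01,
         5.88915118e+02],
       [ 0.00000000e+00,  0.00000000e+00,  0.00000000e+00,
         1.00000000e+00]])}
```

View pics/top0.png

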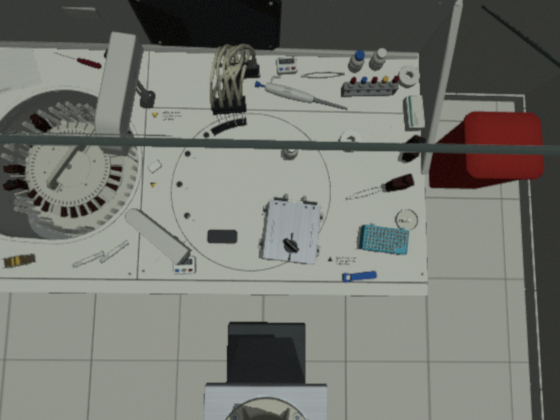

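View pics/scene0.png

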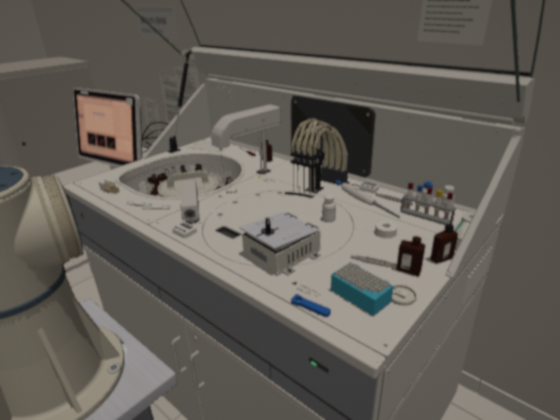

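The top view shows the module centred near (291,231) with the wing at about (291,245), and the hinge on the far side. The scene view shows the wing at about (268,226). I'll locate both roughly, then look from the wrist camera.

```bash
cat > h.py <<'E'
import numpy as np,cv2
from rig import sensors, grab_frame, camera_params
def ray(P,uv):
    K,T=P["camera_matrix"],P["world_from_camera"]
    d=T[:3,:3]@np.linalg.inv(K)@np.array([uv[0],uv[1],1.]);return T[:3,3],d
def onz(P,uv,z):
    o,d=ray(P,uv);return o+d*(z-o[2])/d[2]
def depthpt(P,uv,D):
    o,d=ray(P,uv);return o+d*D
def cross(r1,r2):
    (a,u),(b,v)=r1,r2
    t=np.linalg.lstsq(np.stack([u,-v],1),b-a,rcond=None)[0]
    p,q=a+u*t[0],b+v*t[1];return (p+q)/2,np.linalg.norm(p-q)
E
python3 - <<'E'
from h import *
A=np.load("top0.npz");B=np.load("scene0.npz")
print(cross(ray(A,(291,245)),ray(B,(268,226))))
for uv in((291,245),(270,200),(317,205),(312,262),(264,258),(291,231),(222,237)):print(uv,depthpt(A,uv,A["d"][uv[1],uv[0]]).round())
print(depthpt(B,(268,226),B["d"][226,268]).round())
print(camera_params("wrist"))
c=A["im"][185:285,200:340];c2=B["im"][190:280,210:350]
cv2.imwrite("pics/c.png",np.vstack([cv2.resize(c,None,fx=4,fy=3.3,interpolation=2)[:,:,::-1],cv2.resize(c2,None,fx=4,fy=3,interpolation=2)[:,:,::-1]])[:600])
E
```

```text
(array([508.76692355, -54.48280583,  93.96140777]), np.float64(0.5772229478633655))
(291, 245) [509. -54. 110.]
(270, 200) [623.  -1.  66.]
(317, 205) [ 612. -121.   71.]
(312, 262) [ 468. -107.   89.]
(264, 258) [475.  12.  -1.]
(291, 231) [544. -55.  77.]
(222, 237) [530. 128. -20.]
[493. -69. 106.]
{'camera_matrix': array([[294.40322638,   0.        , 279.67358742],
       [  0.        , 294.40322638, 203.36355636],
       [  0.        ,   0.        ,   1.        ]]), 'world_from_camera': array([[ 2.52776657e-01,  9.28571318e-01,  2.71770620e-01,
         8.89383158e+01],
       [ 9.67522626e-01, -2.42023567e-01, -7.29695947e-02,
         6.22864267e+02],
       [-1.98257774e-03,  2.81389234e-01, -9.59591667e-01,
         3.71670418e+02],
       [ 0.00000000e+00,  0.00000000e+00,  0.00000000e+00,
         1.00000000e+00]])}
```

View pics/c.png

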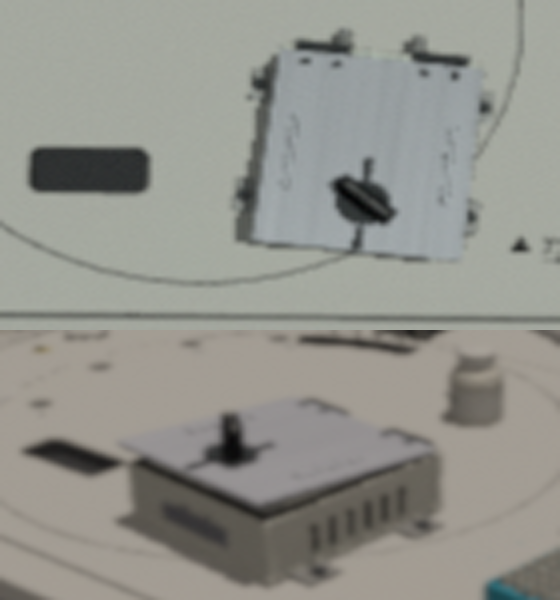

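The manual's scale: shifts go in shares of 0.4 m and turns go in shares of 2 rad. Converting my numbers, -0.346 m is -0.865, -0.32 m is -0.8, 1.35 rad is 0.675.

>>> {"method": "move_arm", "body": {
  "motion": [
    [0, 0, 0.085, -0.1, -0.1075, 0, 0.085],
    [0, 0, 0.17, -0.2, -0.2175, 0, 0.085],
    [0, 0, 0.255, -0.3, -0.325, 0, 0.085],
    [0, 0, 0.34, -0.4, -0.4325, 0, 0.085],
    [0, 0, 0.425, -0.5, -0.5425, 0, 0.085],
    [0, 0, 0.51, -0.6, -0.65, 0, 0.085],
    [0, 0, 0.595, -0.7, -0.7575, 0, 0.085],
    [0, 0, 0.675, -0.8, -0.865, 0, 0.085]
  ]
}}

```text
clock: 1.1
eef_pos: [380.7, 187.2, 231.3]
tcp_rot: [3.141, -0.0, 1.531]
contact_force: [1.0, 1.7, -0.5]
opening: 0.994
grasp_force: 0.0
```

Converted, -0.236 m is -0.59, -0.188 m is -0.47, 0.63 rad is 0.315.

>>> {"method": "move_arm", "body": {
  "motion": [
    [0, 0, 0.06, -0.1175, 0.0675, 0, 0.085],
    [0, 0, 0.125, -0.235, 0.1375, 0, 0.085],
    [0, 0, 0.185, -0.3525, 0.205, 0, 0.085],
    [0, 0, 0.25, -0.47, 0.275, 0, 0.085],
    [0, 0, 0.315, -0.59, 0.3425, 0, 0.085],
    [0, 0, 0.315, -0.59, 0.3425, 0, 0.085]
  ]
}}

```text
clock: 1.85
eef_pos: [510.0, -54.7, 231.0]
tcp_rot: [3.141, 0.0, 0.901]
contact_force: [-0.6, 0.6, -0.1]
opening: 0.993
grasp_force: 0.0
```

```bash
python3 - <<'E'
from h import *
print({k:v.round(2) if hasattr(v,'round') else v for k,v in sensors.sense().items() if k in('eef_pos','tcp_rot','qpos')})
P=camera_params("wrist");im,d=grab_frame("wrist");np.savez("w1.npz",im=im,d=d,**P);cv2.imwrite("pics/w1.png",im[:,:,::-1])
print(P["world_from_camera"].round(3))
E
```

```text
{'qpos': array([-0.11,  0.18,  1.87, -0.  ,  1.09,  0.56]), 'eef_pos': array([510.02, -54.66, 230.97]), 'tcp_rot': array([3.14, 0.  , 0.9 ])}
[[ 7.84000e-01 -5.96000e-01 -1.75000e-01  5.54596e+02]
 [-6.21000e-01 -7.52000e-01 -2.22000e-01  1.87400e+00]
 [ 1.00000e-03  2.83000e-01 -9.59000e-01  3.71979e+02]
 [ 0.00000e+00  0.00000e+00  0.00000e+00  1.00000e+00]]
```

View pics/w1.png

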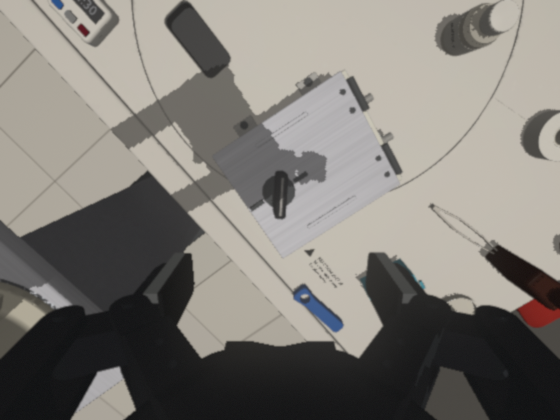

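The wrist view shows the cover with the wing running from about (279,173) to (279,217). The ribs are near (300,178) and (258,203), and the bystanders are well clear. Next I'll measure this view.

```bash
cat > wing.py <<'E'
from h import *
def meas(f,box):
    W=np.load(f);im,d=W["im"],W["d"]
    x0,y0,x1,y1=box
    g=im[y0:y1,x0:x1].max(2); D=d[y0:y1,x0:x1]
    vv,uu=np.mgrid[y0:y1,x0:x1]
    K,T=W["camera_matrix"],W["world_from_camera"]
    C=np.stack([(uu-K[0,2])/K[0,0]*D,(vv-K[1,2])/K[1,1]*D,D],-1)
    X=C@T[:3,:3].T+T[:3,3]
    return W,im,g,D,X,uu,vv
E
python3 - <<'E'
from wing import *
W,im,g,D,X,uu,vv=meas("w1.npz",(205,60,410,270))
Z=X[...,2]
b=(g>110)&(Z>60)&(Z<95)
A=np.c_[X[b][:,:2],np.ones(b.sum())]
w=np.ones(len(A),bool)
for _ in range(5):
    c=np.linalg.lstsq(A[w],X[b][w][:,2],rcond=None)[0];r=A@c-X[b][:,2];w=abs(r)<3
print("plane",c,w.sum(),r[w].std())
print("tilt",np.hypot(c[0],c[1]),"uphill dir",np.arctan2(-c[1],-c[0]))
h=Z-(X[...,0]*c[0]+X[...,1]*c[1]+c[2])
m=(h>22)&(h<45)
print("top pts",m.sum(),X[m].mean(0),np.median(h[m]))
(cx,cy),(a,bb),an=cv2.minAreaRect(X[m][:,:2].astype(np.float32));print((cx,cy),(a,bb),an)
ev,V=np.linalg.eigh(np.cov(X[m][:,:2].T));print("wing yaw",np.arctan2(V[1,1],V[0,1]),np.sqrt(ev*12))
cv2.imwrite("pics/w1c.png",np.hstack([cv2.resize(im[130:270,200:340][:,:,::-1],(560,560),interpolation=2)]))
E
```

```text
plane [-1.11073570e-01  1.13352697e-02  1.35273086e+02] 13133 0.7639611053780297
tilt 0.11165046435362852 uphill dir -0.10169982880401031
top pts 556 [511.70783389 -53.51454414 108.25984778] 30.762718971890934
(511.015380859375, -54.33552551269531) (43.29597854614258, 11.44642448425293) 48.25404357910156
wing yaw 0.847237870666806 [11.209061 42.741778]
```

View pics/w1c.png

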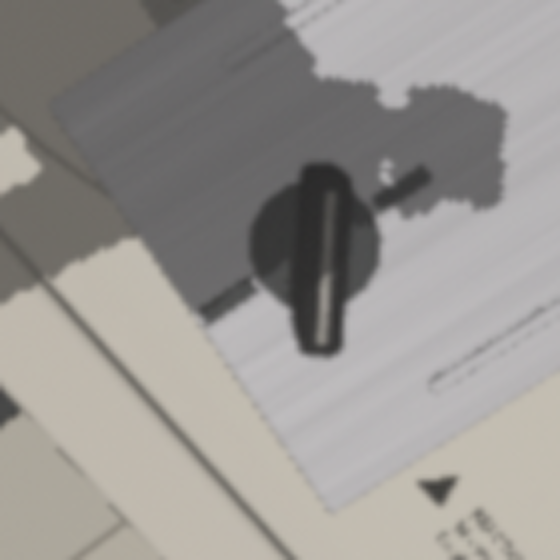

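```bash
cat > plan.py <<'E'
from h import *
from scipy.spatial.transform import Rotation as Rn
def tool(n,yaw):
    z=-n/np.linalg.norm(n);x=np.array([np.cos(yaw),np.sin(yaw),0]);x-=z*(x@z);x/=np.linalg.norm(x)
    return np.stack([x,np.cross(z,x),z],1)
def delta(Rt,pt):
    s=sensors.sense();R0=Rn.from_euler('xyz',s["tcp_rot"]).as_matrix()
    return Rn.from_matrix(R0.T@Rt).as_rotvec().round(4),(R0.T@(np.array(pt)-s["eef_pos"])/1000).round(4)
N=np.array([.110,-.0113,.994])
E
python3 - <<'E'
from plan import *
W=np.load("w1.npz")
r=[onz(W,uv,z) for uv,z in(((301,176.75),77.5),((257,205),83))];e=r[0]-r[1];print(r,np.hypot(*e[:2]),np.arctan2(e[1],e[0]))
print(delta(tool(N,.847),(515.5,-54.5,147.8)))
E
```

```text
[array([535.3198879 , -57.64149269,  77.5       ]), array([482.54538524, -51.94382985,  83.        ])] 53.081178330121894 -0.10754586012926236
(array([ 0.0911, -0.0613,  0.0532]), array([0.003 , 0.0062, 0.083 ]))
```

Converted, 0.083 m is 0.2075, 0.003 m is 0.0075, 0.091 rad is 0.0455.

>>> {"method": "move_arm", "body": {
  "motion": [
    [0.0225, -0.015, 0.0125, 0.005, 0.0075, 0.105, 0.06],
    [0.0455, -0.0305, 0.0265, 0.0075, 0.015, 0.2075, 0.06],
    [0.0455, -0.0305, 0.0265, 0.0075, 0.015, 0.2075, 0.06]
  ]
}}

```text
clock: 2.28
eef_pos: [513.3, -51.8, 145.5]
tcp_rot: [-3.047, 0.067, 0.858]
contact_force: [-0.1, -0.0, -0.5]
opening: 0.701
grasp_force: 0.0
```

```bash
python3 - <<'E'
from plan import *
P=camera_params("wrist");im,d=grab_frame("wrist");np.savez("w2.npz",im=im,d=d,**P);cv2.imwrite("pics/w2.png",im[:,:,::-1])
s=sensors.sense();print(s["eef_pos"],s["tcp_rot"],s["contact_force"])
from wing import *
W,im,g,D,X,uu,vv=meas("w2.npz",(150,40,400,330))
Z=X[...,2];h=Z-(X[...,0]*-.111+X[...,1]*.0113+135.27)
m=(h>24)&(h<38)&(np.hypot(X[...,0]-511,X[...,1]+54)<26)
p=X[m];print(m.sum(),p.mean(0),np.median(h[m]),cv2.minAreaRect(p[:,:2].astype(np.float32)))
ev,V=np.linalg.eigh(np.cov(p[:,:2].T));print(np.arctan2(V[1,1],V[0,1]))
# two-view check: wing centroid pixel in each view
def px(f):
    W=np.load(f);T=W["world_from_camera"];K=W["camera_matrix"];q=None
    return W
uv2=(uu[m].mean(),vv[m].mean())
W1,_,_,_,X1,u1,v1=meas("w1.npz",(205,60,410,270));h1=X1[...,2]-(X1[...,0]*-.111+X1[...,1]*.0113+135.27);m1=(h1>24)&(h1<38)&(np.hypot(X1[...,0]-511,X1[...,1]+54)<26)
print("two-view",cross(ray(W1,(u1[m1].mean(),v1[m1].mean())),ray(W,uv2)))
print(delta(tool(N,.847),(509.5,-54.3,88.2)))
E
```

```text
[514.27316733 -51.9982374  147.45026396] [-3.0496405   0.06473929  0.85790429] [-0.45386688  0.1015562   0.79516933]
1041 [512.85669187 -53.01038856 108.32333795] 30.8165282397145 ((511.5605163574219, -54.20772933959961), (43.36041259765625, 10.983057975769043), 48.2738151550293)
0.8481475292853039
two-view (array([510.58518647, -54.99087231, 101.6708147 ]), np.float64(0.15802507886440142))
(array([-0.0012,  0.001 ,  0.005 ]), array([-0.001 ,  0.0034,  0.0594]))
```

View pics/w2.png

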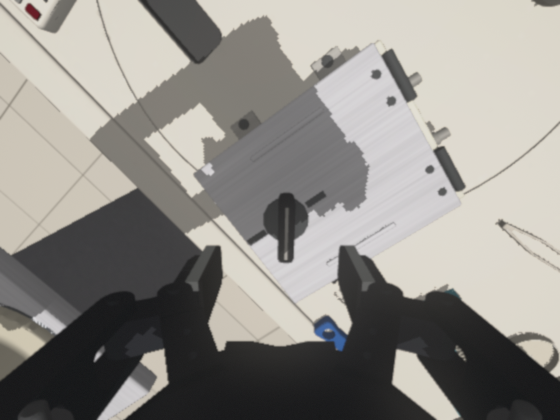

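The two views agree: the wing sits at (511.5,-54.2), its top is at z≈108, and its yaw is 0.848. I'll go down over it and grip.

Converted, 0.059 m is 0.1475, -0.001 m is -0.0025, 0.005 rad is 0.0025.

>>> {"method": "move_arm", "body": {
  "motion": [
    [0, 0, 0.0025, -0.0025, 0.0075, 0.05, 0.05],
    [0, 0, 0.0025, -0.0025, 0.0075, 0.1, 0.04],
    [0, 0, 0.0025, -0.0025, 0.0075, 0.1375, 0.04],
    [0, 0, 0.0025, -0.0025, 0.0075, 0.1475, 0.03],
    [0, 0, 0.0025, -0.0025, 0.0075, 0.1475, 0.0],
    [0, 0, 0.0025, -0.0025, 0.0075, 0.1475, 0.0],
    [0, 0, 0.0025, -0.0025, 0.0075, 0.1475, 0.0],
    [0, 0, 0.0025, -0.0025, 0.0075, 0.1475, 0.0]
  ],
  "grip_force": 35
}}

```text
clock: 3.32
eef_pos: [510.0, -54.4, 90.3]
tcp_rot: [-3.051, 0.064, 0.85]
contact_force: [-3.7, 5.0, 4.1]
opening: 0.117
grasp_force: 40.2
```

Converted, 0.955 rad is 0.4775.

>>> {"method": "move_arm", "body": {
  "motion": [
    [0, 0, 0.075, 0, 0, 0, 0],
    [0, 0, 0.15, 0, 0, 0, 0],
    [0, 0, 0.225, 0, 0, 0, 0],
    [0, 0, 0.3, 0, 0, 0, 0],
    [0, 0, 0.375, 0, 0, 0, 0],
    [0, 0, 0.45, 0, 0, 0, 0],
    [0, 0, 0.4775, 0, 0, 0, 0],
    [0, 0, 0.4775, 0, 0, 0, 0]
  ]
}}

```text
clock: 4.32
eef_pos: [510.2, -54.9, 90.1]
tcp_rot: [3.141, 0.11, -0.107]
contact_force: [-4.2, 1.9, 4.1]
opening: 0.119
grasp_force: 40.1
```

```bash
python3 - <<'E'
from plan import *
im,d=grab_frame("wrist");cv2.imwrite("pics/w3.png",im[:,:,::-1])
s=sensors.sense();print(s)
E
```

```text
{'clock': 4.375, 'qpos': array([-1.09706657e-01,  4.20286084e-01,  1.90782504e+00, -9.91955336e-04,
        9.23886676e-01,  1.56775537e+00]), 'qvel': array([ 5.13616798e-05,  3.42731119e-03,  3.76806440e-03,  6.40129308e-04,
       -5.40008740e-03, -6.36102809e-03]), 'joint_efforts': array([ -0.60450369, -54.60056663, -27.15879321,  -0.29101982,
        -1.10780686,   0.13289531]), 'eef_pos': array([510.10002931, -54.9507897 ,  89.96460366]), 'tcp_rot': array([ 3.14120451,  0.11040706, -0.10604554]), 'contact_force': array([-5.18226228,  1.37868396,  4.39338099]), 'wrist_torque': array([ 0.18108881,  0.75475051, -0.0576577 ]), 'grasp_force': 40.16968131065369, 'opening': 0.119341325416628}
```

View pics/w3.png

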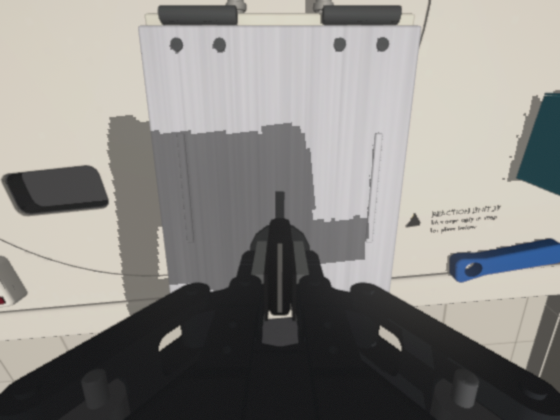

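Wing and rib line up in the image at column 280. Next I'll press down along the hinge arc.

Converted, 0.0127 m is 0.0318, -0.001 m is -0.0025, 0.11 rad is 0.055.

>>> {"method": "move_arm", "body": {
  "motion": [
    [0, 0.01, 0, 0, 0, 0.0058, 0],
    [0, 0.02, 0, 0, 0, 0.0115, 0],
    [0, 0.03, 0, -0.0025, 0, 0.0173, 0],
    [0, 0.04, 0, -0.0025, 0, 0.023, 0],
    [0, 0.05, 0, -0.0025, 0, 0.0288, 0],
    [0, 0.055, 0, -0.0025, 0, 0.0318, 0],
    [0, 0.055, 0, -0.0025, 0, 0.0318, 0],
    [0, 0.055, 0, -0.0025, 0, 0.0318, 0]
  ]
}}

```text
clock: 5.38
eef_pos: [507.8, -54.7, 77.7]
tcp_rot: [3.141, 0.0, -0.106]
contact_force: [-6.9, 2.6, 13.0]
opening: 0.121
grasp_force: 41.5
```

Converted, 0.001 m is 0.0025, 0.0005 m is 0.0013.

>>> {"method": "move_arm", "body": {
  "motion": [
    [0, 0, 0, 0, 0, 0.0013, 0],
    [0, 0, 0, 0, 0, 0.0025, 0],
    [0, 0, 0, 0, 0, 0.0025, 0],
    [0, 0, 0, 0, 0, 0.0025, 0]
  ]
}}

```text
clock: 5.88
eef_pos: [507.9, -54.7, 77.6]
tcp_rot: [3.141, 0.0, -0.106]
contact_force: [-10.7, 3.3, 25.0]
opening: 0.118
grasp_force: 43.4
```

```bash
python3 - <<'E'
from wing import *
P=camera_params("wrist");im,d=grab_frame("wrist");np.savez("w4.npz",im=im,d=d,**P);cv2.imwrite("pics/w4.png",im[:,:,::-1])
s=sensors.sense();print(s["eef_pos"],s["contact_force"],s["wrist_torque"])
W,im,g,D,X,uu,vv=meas("w4.npz",(150,40,410,220))
b=(X[...,2]>55)&(X[...,2]<80)&(g>60)
for i in range(5):
    A=np.c_[X[b][:,:2],np.ones(b.sum())];c=np.linalg.lstsq(A,X[b][:,2],rcond=None)[0]
    b&=abs(X[...,0]*c[0]+X[...,1]*c[1]+c[2]-X[...,2])<2
print(b.sum(),c,"z at wing",c@[508,-54,1])
E
```

```text
[507.84909537 -54.71392762  77.6259563 ] [-10.88901531   1.59240655  25.20845731] [ 0.3768092   1.91216781 -0.04974783]
44818 [-1.22151810e-03 -4.75169095e-04  6.61798048e+01] z at wing 65.58493276697708
```

View pics/w4.png

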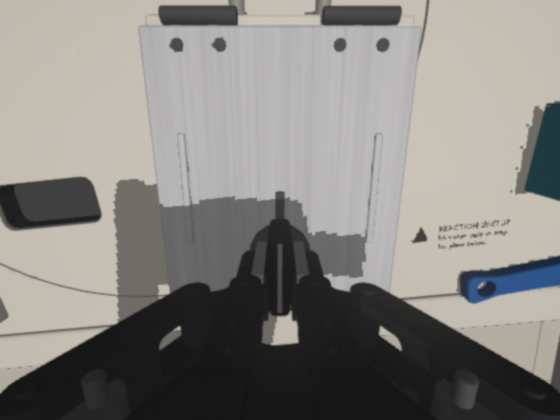

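The cover is flush: measured tilt is 0.001 rad, and the force rises without the tool moving any further. The wing is still in line with the rib at column 280, and the push is a moderate 25 N. I'll hand it in.

```bash
python3 -c "
from rig import order
print(order.sign_off())"
```

```text
the job is handed in; nothing more can be done
None
```

I turned the wing into line with the ribs, pressed the cover shut on the gasket (measured tilt about 0.001 rad, 25 N push), and handed the job in at about 6 s with the gripper still holding it; the timer, bottle and cap opener were not touched, and no verdict was returned.

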